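Unclamp the test bar from the three-legged press

TASK

Loosen the big wing nut of the three-legged press all the way to its stop, anticlockwise seen from above, working a wing round in the gaps between the three arms above it. Then draw the freed test bar straight out of the open mouth of the press and lay it in the cradle, lug upward, resting in both notches and about centred along the cradle; either end may point either way. Leave the things standing about where they are.

Things in the scene. Friction and masses are not known exactly. Their poses are not given: they have to be found in the camera images.
- press: three-legged press fixed to the bench: grey round base 208 mm across, 10 mm thick, three upright legs (12 mm thick, 97 mm from the axis, tops at z = 109 mm), two three-armed stars, one under and one over the wing nut. Origin: on the press axis at the bench surface, z up. Azimuths count from its x axis, anticlockwise from above. Legs and arms stand at 0, 120 and 240 deg.
- upper_star (a point): top of the upper star on the press axis, 103 mm above the bench. Its three arms, 8 mm wide and 8 mm thick, run level from the axis to the legs, 6 mm above the wings; central boss 28 mm across, top at 107 mm. The gaps between the arms, centred on azimuths 60, 180 and 300 deg, are open from above. The lower star lies in line below it, z 46 to 54 mm, under the wings.
- mouth (a point): middle of the base's edge on top at the press's open side (azimuth 180 deg, press -x), 10 mm above the bench; the bar sticks out here and leaves in this direction. Inside, it lies on the base between two guide rails 28 mm apart, 20 mm high over the bench, up to a stop behind its lug; the rails begin 44 mm in from here.
- wing_hub (a point): on the press axis at mid-height of the wings, 74 mm above the bench; axes as the press. The wing nut spans 156 mm (tips 78 mm from the axis); each wing is an upright plate 10 mm thick ending in an upright round disc 30 mm across, centred 63 mm from the axis, z 59 to 89 mm above the bench.
- wing_nut (a joint): turn of the wing nut in rad, growing anticlockwise from above (loosening): 0 tight, 3.0 fully loose, at its stop. The wings point at azimuth (value - 1.43 rad) in the press frame and opposite. It does not rise; friction of 0.2 N m holds it where left. It lifts a pad over the bar 3.33 mm per rad; 1 mm above the flat at 0, it blocks the lug until about 2 rad.
- bar_center (a point): centre of the loose aluminium test bar, 190 x 24 x 12 mm (x, y, z), 0.1 to 0.17 kg: half-way along, 6 mm above its underside. Its +x end carries a lug on top, 28 mm long, full width, 7 mm high. At first it lies along the press's x axis, lug inward (+x), centre 55 mm from the press axis toward the mouth; the plain end sticks 46 mm out beyond the base, 10 mm above the bench.
- bar: the same test bar; origin at the centre of its underside, x along it towards the lug, z up out of the lug side.
- cradle: fixed plate 130 x 74 x 8 mm with two steel notched rests, 12 mm thick, at x = -45 and +45 mm. Origin: centre of the underside, on the bench; x along the line the bar rests on. Notches 32 mm wide with flared mouths, floors at z = 22 mm, cheeks up to about z = 41 mm. A bar lying right has its centre at x = 0, y = 0, z = 28 mm in this frame.
- anvil: bystander: grey stepped spot anvil, 39 mm across, 40 mm high, standing beside the mouth of the press; origin under its centre
- oiler: bystander: slim oil bottle with a nozzle, 42 mm across, 109 mm high; origin under its centre
- brass_weight: bystander: brass check weight with a knob, 30 mm across, 26 mm high; origin under its centre
- loupe_stand: bystander: black stand loupe, 39 mm across, 32 mm high; origin under its centre
- gear: bystander: steel gear, 45 mm across, 17 mm high, beside the cradle; origin under its centre
- vee_anvil: bystander: black V anvil, 41 mm across, 47 mm high, on the other side of the cradle; origin under its centre
Mind the look-alikes: they are no part of the job. Of the things that look like the press, the larger one is meant.

How it is judged:
By the outcome, as a careful person would: the job done as asked, in the order asked, and still so for the second after the job is handed in, with the robot touching nothing.
It also fails if it takes over 72 s, if anything falls off the work surface, if the arm or the gripper's body presses on something with over 40 N, if the wrist force passes 120 N, or if a joint passes its speed limit or range.

ROBOT

A 6-joint arm with a two-finger parallel gripper is mounted at the origin on a cart in front of the work surface, level with it; the furniture and walls round the work are solid. World frame = base frame: x ahead of the robot, y to its left, z up, the work surface at z = 0. Lengths are in m, angles in rad, forces in N, time in s.
With the tool pointing down it reaches from about 0.3 to 0.775 m from the base axis. Payload 14.6 kg.
Tool frame: the origin (TCP) lies between the finger pads; the fingertips stand 19 mm ahead of it and the grasp point (between the pads) is the TCP; z points along the fingers, y is the direction in which the jaws open and shut (so a half turn about z gives the same grasp; the last joint's range is limited). The gripper opens to 94 mm and grips with 3 to 60 N. Pads are 16 mm wide; open, the fingers measure 119 mm over their backs; the gripper's body (75 mm by 177 mm) begins 78 mm behind the grasp point.
Start: joints at [-1.298, 0.3, 1.521, -0, 1.321, -0.067], TCP at [0.183, -0.519, 0.224] pointing down, gripper open.
Joint ranges: [-3.03, 3.03], [-0.79, 2.21], [0.23, 2.52], [-1.04, 4.18], [0, 3.07], [-2.55, 2.55]. Speed limits (rad/s): [2.22, 2.22, 2.57, 3.14, 3.14, 3.14].

INTERFACE

Orientations are given as [roll, pitch, yaw] about the fixed x, y, z axes, in that order (R = Rz(yaw) Ry(pitch) Rx(roll)).
In Python, from station import telemetry, vision, ctrl gives the robot as it stands. The module is installed in compiled form; this text tells all that it offers.
- The arm moves only by the shell command python3 -m creep 'ROWS' [FORCE]. ROWS is JSON, a list of rows, each a list of 3 entries, a list of its own where there are three numbers: the shift along the tool's x, y, z in units of 50 mm (1.0 is 50 mm), then the turn about the tool's z in units of 8 degrees (1.0 is 8 degrees), then the opening, from 0 (shut) to 1 (fully open). In form: [[[tx, ty, tz], twist, gripper], ...]. A call has 1 to 12 rows; each row is the pose to reach, as a shift and turn from the pose commanded when the call began, along the tool's axes at that moment; what a row does not reach only later rows make up. A row lasts 1/10 s, in which the tool goes at most 50 mm and 8.59 degrees, less where a joint would pass 70% of its speed; a pose out of reach is approached as far as the arm can. A call with a gripper value outside its range is refused whole. The fingers move at their own pace and stop on an object; FORCE is the grip in N (left out, the last holds). Time passes only in rows, so rows that repeat a pose let the fingers close. It gives the time, the measured TCP pose, the force and the opening at its end, in the units of the state.
- telemetry.get_obs(): the state, without advancing time (a new reading comes with each control period).
- vision.camera(name): name is "scene" or "top"; returns a dict with "img" (420x560x3 uint8, red, green, blue), "depth" (420x560 float32, m along the optical axis (not along the pixel's ray), 0 where there is no reading), "vertical_fov" (degrees; the focal length in pixels is half the picture's height over the tangent of half this angle, whatever the lens; pixels are square), "cx", "cy" (the principal point, pixels), "extrinsics" (4x4, takes a point from camera to world coordinates). Camera axes: x right, y down, z forward; pixel columns grow to the right and rows downward; lengths in m; the calibration is good to about 2 mm. A picture is of the moment at which its call begins.
- ctrl.hand_in(): hands the job in, once; it reports no verdict.
The state is a dict: "time_s": time; "qpos": joint angles; "joint_vel": joint speeds; "tau": joint torques, N m; "ee_pos": TCP position; "eef_rot": TCP orientation; "force": force on the tool from outside, world axes, zero at the start; "moment": the same for the moment, N m; "grip_width": finger opening in m.
Only numpy, scipy, OpenCV 4.12 (cv2) and the standard library are available. Lean on these libraries where they do the work, as an engineer would, in place of code of your own. Each camera call takes 0.05 s, during which the arm holds its last target.

## Working session

There is one attempt and no reset: what is moved stays moved. The work goes in short steps, Python scripts to look and compute and a shell command to move; the robot and the scene stay as the last step left them, time stands still between calls to the robot, and variables do not carry over. Pictures are saved under pics/ and viewed, and the job is handed in when it is done.

```bash
mkdir -p pics
cat > h.py <<'E'
import numpy as np,cv2
from station import telemetry,vision,ctrl
def grab(n):
    c=vision.camera(n); np.savez('%s.npz'%n,**{k:np.array(v) for k,v in c.items()}); return c
def load(n): return dict(np.load('%s.npz'%n))
def cloud(c):
    d=c['depth'];h,w=d.shape
    f=h/2/np.tan(np.radians(float(c['vertical_fov']))/2)
    v,u=np.mgrid[:h,:w]
    P=np.stack([(u-float(c['cx']))/f*d,(v-float(c['cy']))/f*d,d],-1)
    E=np.array(c['extrinsics'])
    W=P@E[:3,:3].T+E[:3,3]; W[d==0]=np.nan
    return W
E
python3 - <<'E'
from h import *
for n in ['scene','top']:
    c=grab(n); cv2.imwrite(f'pics/{n}0.png',c['img'][:,:,::-1])
    print(n,c['vertical_fov'],c['cx'],c['cy'],np.round(c['extrinsics'],3).tolist())
o=telemetry.get_obs(); print(o)
E
```

```text
scene 57.98534249038841 287.9549771591464 213.8033044567417 [[-0.884, -0.201, 0.422, 0.012], [-0.467, 0.422, -0.777, 0.812], [-0.021, -0.884, -0.467, 0.653], [0.0, 0.0, 0.0, 1.0]]
top 55.89429384409044 274.59353689652835 211.07437320505034 [[0.022, -0.996, 0.082, 0.397], [-1.0, -0.022, -0.002, -0.171], [0.004, -0.082, -0.997, 1.465], [0.0, 0.0, 0.0, 1.0]]
{'time_s': 0.1, 'qpos': array([-1.29759542e+00,  3.00451213e-01,  1.52150763e+00,  6.66863608e-06,
        1.32066663e+00, -6.65900473e-02]), 'joint_vel': array([-0.00034757, -0.00032854, -0.00123054, -0.00017559,  0.00266575,
        0.00107873]), 'tau': array([ 9.18320220e-04, -5.32643759e+01, -3.53284085e+01,  7.08856224e-02,
        2.34815438e-02, -6.51190044e-05]), 'ee_pos': array([ 0.18325847, -0.51835585,  0.22392829]), 'eef_rot': array([-3.14056255e+00, -7.51697804e-05,  3.39789260e-01]), 'force': array([-0.07542644,  0.70839857, -0.61000013]), 'moment': array([-0.00370916,  0.03256076, -0.03621739]), 'grip_width': 0.0938262637781308}
```

View pics/scene0.png

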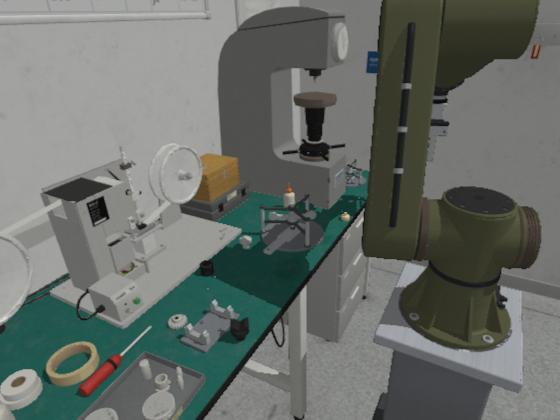

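View pics/top0.png

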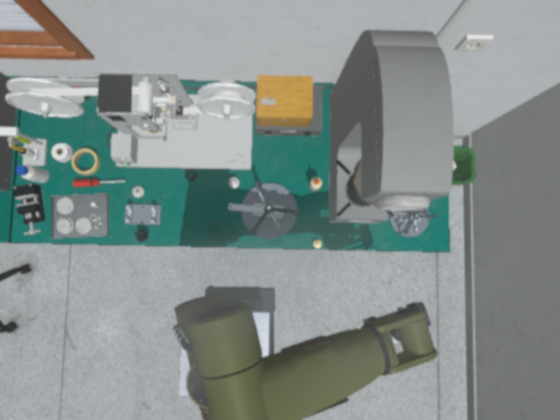

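Run:
```python
from h import *
c=load('top');W=cloud(c)
a=c['img'][150:260,100:350];b=c['img'][170:250,380:450]
cv2.imwrite('pics/topcrop.png',cv2.resize(a,None,fx=3.2,fy=3.2,interpolation=cv2.INTER_CUBIC)[:,:,::-1])
c2=load('scene')
cv2.imwrite('pics/sccrop.png',cv2.resize(c2['img'][175:265,225:375],None,fx=5,fy=5,interpolation=cv2.INTER_CUBIC)[:,:,::-1])
W2=cloud(c2)
for u,v in [(270,210),(409,218),(142,215),(28,205),(234,182),(316,183),(317,244),(191,175),(138,191),(141,234),(240,208)]: print(u,v,np.round(W[v,u],3))
for n,w in(('t',W),('s',W2)):
    m=(w[...,2]>0.004)&(w[...,2]<0.2)&(abs(w[...,1]+0.17)<.6)&(w[...,0]>.25)&(w[...,0]<.75); print(n,m.sum())
```

```text
270 210 [ 0.512 -0.157  0.107]
409 218 [ 0.501 -0.66   0.037]
142 215 [0.492 0.315 0.008]
28 205 [0.516 0.711 0.05 ]
234 182 [ 0.617 -0.024  0.045]
316 183 [ 0.614 -0.317  0.081]
317 244 [ 0.399 -0.329  0.033]
191 175 [0.646 0.141 0.003]
138 191 [0.58  0.331 0.016]
141 234 [0.421 0.306 0.037]
240 208 [ 0.525 -0.047  0.021]
t 12638
s 13625
```

View pics/topcrop.png

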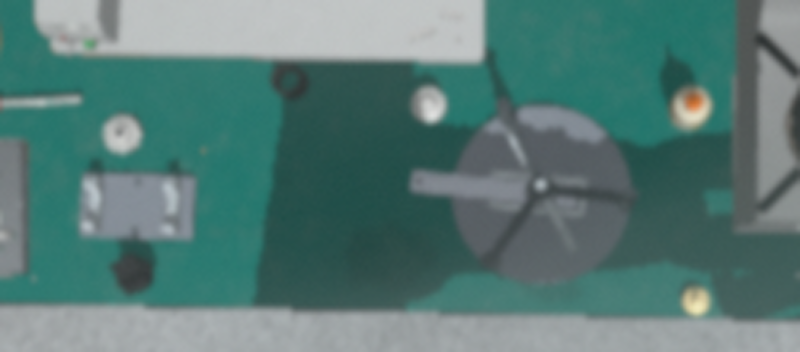

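View pics/sccrop.png

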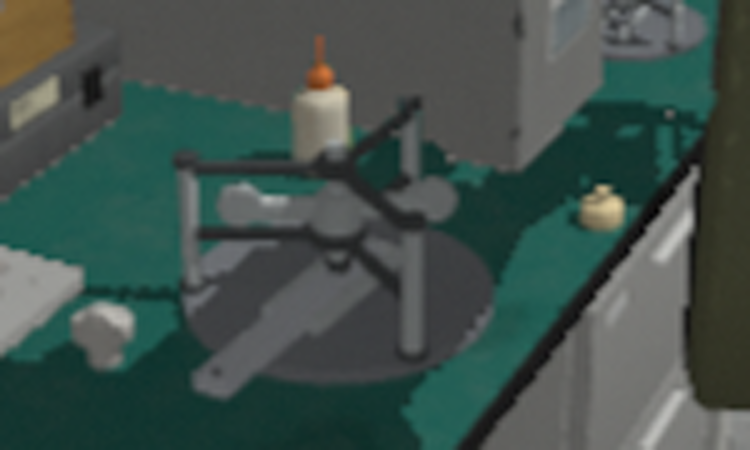

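```bash
cat > fit.py <<'E'
from h import *
from scipy.optimize import least_squares
def pts(c):
    W=cloud(c).reshape(-1,3); return W[~np.isnan(W[:,0])]
T=pts(load('top'));S=pts(load('scene'))
g=lambda P,c,r:P[np.hypot(P[:,0]-c[0],P[:,1]-c[1])<r]
if __name__=='__main__':
  for n,P in(('top',T),('scene',S)):
    Q=g(P,(.51,-.16),.13)
    print(n,'bench z',np.median(Q[np.abs(Q[:,2])<.006][:,2]))
    B=Q[(Q[:,2]>.0075)&(Q[:,2]<.013)]; print('base',len(B),B[:,:2].min(0),B[:,:2].max(0))
    U=Q[(Q[:,2]>.094)&(Q[:,2]<.115)]; print('star',len(U),U[:,:2].min(0),U[:,:2].max(0))
    # star fit: centre+angle, distance to nearest of the three arms
    def res(p):
        d=U[:,:2]-p[:2]; out=[]
        for k in range(3):
            a=p[2]+k*2*np.pi/3; t=np.clip(d@[np.cos(a),np.sin(a)],0,.1)
            out.append(np.hypot(d[:,0]-t*np.cos(a),d[:,1]-t*np.sin(a)))
        return np.min(out,0)
    best=min((least_squares(res,[.512,-.157,a],loss='soft_l1',f_scale=.003) for a in np.linspace(-2.6,-.6,9)),key=lambda r:r.cost)
    print('star fit',best.x,np.degrees(best.x[2]),best.cost)
    M=Q[(Q[:,2]>.056)&(Q[:,2]<.092)]
    d=M[:,:2]-best.x[:2]; r=np.hypot(*d.T); m=(r>.03)&(r<.08)
    az=(np.degrees(np.arctan2(d[m,1],d[m,0])-best.x[2]))%180
    print('wing az mod180',m.sum(),np.median(az),np.percentile(az,[10,90]))
    b=P[(P[:,2]>.015)&(P[:,2]<.026)&(P[:,1]>-.06)&(P[:,1]<.02)&(abs(P[:,0]-.52)<.05)]
    vx,vy,x,y=cv2.fitLine(b[:,:2].astype(np.float32),cv2.DIST_HUBER,0,.01,.01).ravel()
    print('bar',len(b),x,y,np.degrees(np.arctan2(vy,vx)),b.min(0),b.max(0))
    for nm,cc in dict(cradle=(.492,.315),anvil=(.617,-.024),oiler=(.614,-.317),weight=(.399,-.329),loupe=(.646,.141),gear=(.58,.331),vee=(.421,.306)).items():
        O=g(P,cc,.035 if nm!='cradle' else .08); O=O[O[:,2]>.004]
        if len(O): print(nm,len(O),np.round(np.percentile(O,2,axis=0),3),np.round(np.percentile(O,98,axis=0),3))
E
python3 fit.py
```

```text
top bench z 0.0009992049184293084
base 1138 [ 0.38555709 -0.28258793] [ 0.62490232 -0.03482173]
star 257 [ 0.43175183 -0.25754025] [ 0.61170228 -0.09037959]
star fit [ 0.51770513 -0.1519653  -1.64755106] -94.39772240434591 0.0012767177211165366
wing az mod180 62 125.19566871415975 [118.96197688 130.47559184]
bar 89 0.5262992 -0.031132631 86.30342 [ 0.51350641 -0.05826384  0.01604281] [ 0.53930162 -0.00226088  0.02599734]
cradle 844 [0.418 0.25  0.004] [0.563 0.376 0.045]
anvil 114 [ 0.593 -0.046  0.004] [0.645 0.001 0.045]
oiler 161 [ 0.591 -0.34   0.004] [ 0.635 -0.288  0.091]
weight 92 [ 0.381 -0.357  0.004] [ 0.43  -0.302  0.031]
loupe 133 [0.625 0.114 0.005] [0.678 0.167 0.037]
gear 129 [0.553 0.309 0.004] [0.605 0.355 0.019]
vee 154 [0.393 0.284 0.004] [0.451 0.325 0.051]
scene bench z 0.0014103288579357942
base 869 [ 0.41573142 -0.25064639] [ 0.6209584  -0.03163217]
star 280 [ 0.43154229 -0.2502053 ] [ 0.61437012 -0.0848055 ]
star fit [ 0.51822241 -0.14688623 -1.65111343] -94.60183116621774 0.0011679998897088696
wing az mod180 191 123.95169381960203 [119.30314873 127.96067163]
bar 119 0.5243359 -0.031361185 76.65473 [ 0.51373258 -0.05901674  0.01525512] [0.54370366 0.00172663 0.02562548]
cradle 1651 [0.416 0.266 0.006] [0.561 0.38  0.047]
anvil 117 [ 0.599 -0.034  0.005] [0.633 0.001 0.042]
oiler 171 [ 0.6   -0.321  0.014] [ 0.636 -0.293  0.095]
weight 51 [ 0.387 -0.337  0.005] [ 0.414 -0.308  0.026]
loupe 224 [0.625 0.129 0.005] [0.678 0.164 0.034]
gear 211 [0.559 0.318 0.005] [0.598 0.358 0.019]
vee 344 [0.395 0.292 0.006] [0.435 0.329 0.05 ]
```

Run:
```python
from fit import *
c2=load('scene');W=cloud(c2)
for u,v in [(270,215),(273,216),(276,216),(282,215),(312,215),(314,214),(310,216),(300,212),(263,207),(307,196),(307,218),(292,205)]: print(u,v,np.round(W[v,u],3),c2['img'][v,u])
c=load('top');W=cloud(c)
for u,v in [(278,223),(275,218),(280,226),(261,192),(260,190),(262,195),(255,170),(252,233),(297,212)]: print('t',u,v,np.round(W[v,u],3),c['img'][v,u])
# bird's-eye rectified height maps from both
import numpy as np
img=np.zeros((520,520,3),np.uint8)
for P,o in((T,0),(S,1)):
    for x,y,z in P:
        i=int((.65-x)/.0005);j=int((-.02-y)/.0005)
        if 0<=i<520 and 0<=j<520 and z<.13:
            col=(0,255,255) if z>.094 else (0,0,255) if z>.056 else (0,160,0) if z>.044 else (255,80,80) if z>.014 else (70,70,70) if z>.006 else None
            if col: cv2.circle(img,(j,i),1+o,col,-1)
cv2.imwrite('pics/map.png',img)
```

```text
270 215 [ 0.578 -0.111  0.08 ] [103 106 106]
273 216 [ 0.571 -0.118  0.074] [103 107 106]
276 216 [ 0.56  -0.118  0.077] [106 109 109]
282 215 [ 0.545 -0.132  0.077] [119 123 123]
312 215 [ 0.461 -0.181  0.073] [93 96 96]
314 214 [ 0.454 -0.181  0.078] [94 96 97]
310 216 [ 0.466 -0.177  0.07 ] [97 99 99]
300 212 [ 0.564 -0.3    0.005] [26 51 47]
263 207 [ 0.599 -0.105  0.107] [50 53 54]
307 196 [ 0.508 -0.242  0.106] [40 41 41]
307 218 [ 0.437 -0.093  0.111] [36 38 39]
292 205 [ 0.514 -0.144  0.115] [ 98 101 100]
t 278 223 [ 0.473 -0.187  0.012] [ 97 106 109]
t 275 218 [ 0.492 -0.176  0.009] [105 114 116]
t 280 226 [ 0.463 -0.195  0.007] [ 94 103 106]
t 261 192 [ 0.575 -0.125  0.101] [102 110 114]
t 260 190 [ 0.582 -0.121  0.103] [ 94 102 105]
t 262 195 [ 0.565 -0.128  0.099] [115 123 127]
t 255 170 [ 0.671 -0.097 -0.002] [ 43 106  98]
t 252 233 [ 0.432 -0.098  0.11 ] [67 82 82]
t 297 212 [ 0.508 -0.251  0.106] [64 78 79]
```

View pics/map.png

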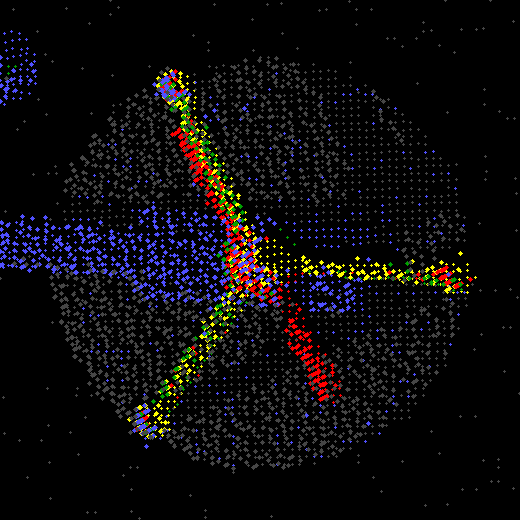

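```bash
cat > plan.py <<'E'
from h import *
from scipy.spatial.transform import Rotation as Ro
C=np.array([.518,-.150]);TH=np.radians(-94.2)
def p2w(p): 
    c,s=np.cos(TH),np.sin(TH); return C+np.array([c*p[0]-s*p[1],s*p[0]+c*p[1]])/1000
def rel(targets,obs=None):
    o=obs or telemetry.get_obs(); R=Ro.from_euler('xyz',o['eef_rot']).as_matrix()
    for t in targets: print(np.round(t,4),'-> units',np.round(R.T@(np.array(t)-o['ee_pos'])/.05,3))
    print('t',round(o['time_s'],2),'pos',np.round(o['ee_pos'],4),'rpy',np.round(np.degrees(o['eef_rot']),2),'F',np.round(o['force'],1),'q',np.round(o['qpos'],2),'w',round(o['grip_width'],4))
E
python3 - <<'E'
from plan import *
from fit import T,S
A=np.vstack([T,S])
for (x0,x1,y0,y1) in [(.2,.4,-.6,-.3),(.4,.5,-.6,-.38),(.4,.5,-.38,-.3),(.5,.7,-.42,-.3),(.35,.65,-.1,.4),(.35,.7,-.3,-.0)]:
    m=(A[:,0]>x0)&(A[:,0]<x1)&(A[:,1]>y0)&(A[:,1]<y1); print((x0,x1,y0,y1),m.sum(),np.percentile(A[m,2],[50,98,99.9,100]).round(3) if m.any() else '')
p=p2w((12.8,-61)); rel([[*p,.224],[*p,.16],[*p,.087]]); print(p2w((57,-20)))
# cradle
for n,P in (('t',T),('s',S)):
    Q=P[(np.abs(P[:,0]-.49)<.07)&(np.abs(P[:,1]-.315)<.08)]
    pl=Q[(Q[:,2]>.004)&(Q[:,2]<.012)]; hi=Q[(Q[:,2]>.026)&(Q[:,2]<.05)&(np.abs(Q[:,0]-.49)<.045)]
    print(n,len(pl),cv2.minAreaRect(pl[:,:2].astype(np.float32)*1000),len(hi),cv2.minAreaRect(hi[:,:2].astype(np.float32)*1000))
img=np.zeros((400,480,3),np.uint8)
for P,o in((T,0),(S,1)):
    for x,y,z in P:
        i=int((.59-x)/.0005);j=int((.43-y)/.0005)
        if 0<=i<400 and 0<=j<480 and z<.13:
            col=(0,255,255) if z>.034 else (0,0,255) if z>.026 else (0,160,0) if z>.018 else (255,80,80) if z>.012 else (90,90,90) if z>.0045 else None
            if col: cv2.circle(img,(j,i),1+o,col,-1)
cv2.imwrite('pics/map2.png',img)
E
```

```text
(0.2, 0.4, -0.6, -0.3) 5586 [-0.7    0.531  0.539  0.542]
(0.4, 0.5, -0.6, -0.38) 7020 [0.    0.622 0.628 0.63 ]
(0.4, 0.5, -0.38, -0.3) 2050 [-0.002  0.157  0.203  0.205]
(0.5, 0.7, -0.42, -0.3) 13785 [0.397 0.674 0.677 0.678]
(0.35, 0.65, -0.1, 0.4) 28632 [0.001 0.037 0.106 0.117]
(0.35, 0.7, -0.3, -0.0) 16189 [0.002 0.104 0.116 0.122]
[ 0.4562 -0.1583  0.224 ] -> units [ 7.547e+00 -4.970e+00  4.000e-03]
[ 0.4562 -0.1583  0.16  ] -> units [ 7.547 -4.969  1.284]
[ 0.4562 -0.1583  0.087 ] -> units [ 7.547 -4.967  2.744]
t 0.1 pos [ 0.1833 -0.5184  0.2239] rpy [-179.94   -0.     19.47] F [-0.1  0.7 -0.6] q [-1.3   0.3   1.52  0.    1.32 -0.07] w 0.0938
[ 0.49387913 -0.20538216]
t 547 ((490.5456848144531, 315.1112060546875), (137.0072021484375, 160.13070678710938), 1.2903794050216675) 82 ((493.9364013671875, 312.9722595214844), (102.37859344482422, 61.97518539428711), 89.0665283203125)
s 956 ((488.4267272949219, 319.4136962890625), (144.9596710205078, 124.80448913574219), 66.97592163085938) 216 ((495.6294860839844, 315.85455322265625), (104.3528823852539, 63.37401580810547), 89.3429946899414)
```

View pics/map2.png

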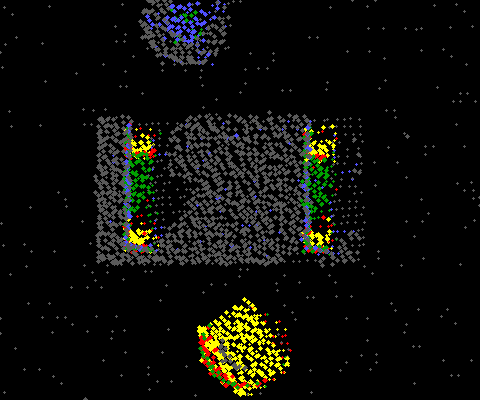

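```bash
python3 -m creep '[[[0.5,-0.77,-0.2],-0.5,0],[[1.0,-1.54,-0.2],-1.2,0],[[1.5,-2.3,-0.2],-2.0,0],[[2.0,-3.1,-0.2],-2.8,0],[[2.5,-3.9,-0.2],-3.6,0],[[3.05,-4.63,-0.2],-4.4,0],[[3.9,-4.7,-0.2],-5.2,0],[[4.8,-4.76,-0.2],-6.0,0],[[5.7,-4.83,-0.1],-6.8,0],[[6.6,-4.9,0],-7.6,0],[[7.55,-4.97,0.1],-8.3,0],[[7.55,-4.97,0.2],-8.3,0]]' 20
python3 - <<'E'
from plan import *
p=p2w((12.8,-61)); rel([[*p,.15],[*p,.087]])
E
```

```text
time_s: 1.3
ee_pos: [0.4593, -0.1563, 0.2132]
eef_rot: [-3.141, -0.001, 1.506]
force: [0.2, 1.0, -0.6]
grip_width: 0.0022
[ 0.4562 -0.1583  0.15  ] -> units [-0.046 -0.058  1.264]
[ 0.4562 -0.1583  0.087 ] -> units [-0.047 -0.056  2.524]
t 1.3 pos [ 0.4593 -0.1563  0.2132] rpy [-1.7994e+02 -5.0000e-02  8.6260e+01] F [ 0.2  1.  -0.6] q [-0.4   0.17  1.71  0.    1.26 -0.34] w 0.0022
```

```bash
python3 -m creep '[[[0,0,0.5],0,0],[[0,0,1.0],0,0],[[0,0,1.0],0,0]]'
python3 - <<'E'
from plan import *
p=p2w((12.8,-61)); rel([[*p,.15],[*p,.087]])
for n in ['scene','top']:
    c=grab(n)
    s=c['img'][120:265,225:375] if n=='scene' else c['img'][150:260,200:340]
    cv2.imwrite(f'pics/{n}1.png',cv2.resize(s,None,fx=4,fy=4,interpolation=cv2.INTER_CUBIC)[:,:,::-1])
E
```

```text
time_s: 1.6
ee_pos: [0.4547, -0.158, 0.1617]
eef_rot: [-3.136, -0.002, 1.498]
force: [-0.6, 0.8, 1.1]
grip_width: 0.0003
[ 0.4562 -0.1583  0.15  ] -> units [-0.004  0.032  0.234]
[ 0.4562 -0.1583  0.087 ] -> units [-0.006  0.038  1.494]
t 1.6 pos [ 0.4547 -0.158   0.1617] rpy [-1.7971e+02 -1.0000e-01  8.5830e+01] F [-0.6  0.8  1.1] q [-0.41  0.22  1.78 -0.    1.15 -0.34] w 0.0003
```

View pics/scene1.png

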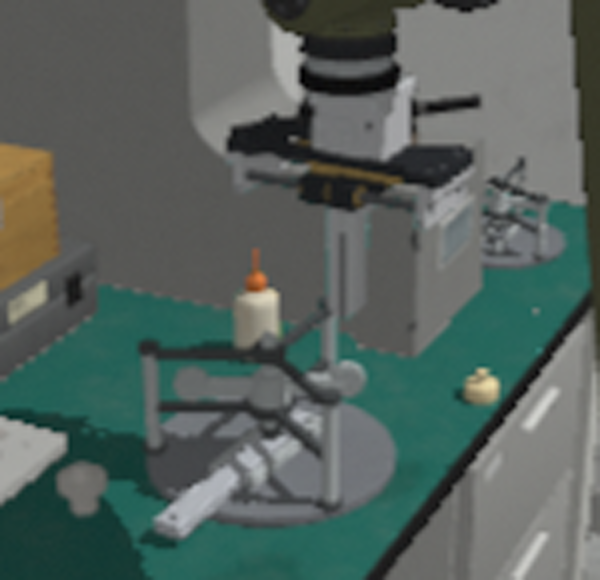

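```bash
python3 -m creep '[[[0,0.03,0.5],0,0],[[0,0.03,1.0],0,0],[[0,0.03,1.5],0,0],[[0,0.03,1.5],0,0]]'
python3 - <<'E'
from plan import *
z=.087
rel([[*p2w(f),z] for f in [(12.8,-61),(27,-54),(41,-44),(51,-32),(57,-20)]])
E
```

```text
time_s: 2.1
ee_pos: [0.4571, -0.1584, 0.0885]
eef_rot: [-3.139, -0.001, 1.498]
force: [-0.2, 0.7, 0.2]
grip_width: 0.0006
[ 0.4562 -0.1583  0.087 ] -> units [ 0.001 -0.017  0.029]
[ 0.4622 -0.173   0.087 ] -> units [-0.283  0.122  0.028]
[ 0.4711 -0.1877  0.087 ] -> units [-0.563  0.322  0.028]
[ 0.4824 -0.1985  0.087 ] -> units [-0.763  0.562  0.027]
[ 0.4939 -0.2054  0.087 ] -> units [-0.883  0.802  0.026]
t 2.1 pos [ 0.4571 -0.1584  0.0885] rpy [-1.7985e+02 -5.0000e-02  8.5840e+01] F [-0.2  0.7  0.2] q [-0.41  0.32  1.84 -0.    0.98 -0.34] w 0.0006
```

```bash
python3 -m creep '[[[-0.1,0.03,0],0,0],[[-0.19,0.08,0],0,0],[[-0.28,0.12,0],0,0],[[-0.38,0.18,0],0,0],[[-0.47,0.25,0],0,0],[[-0.56,0.32,0],0,0],[[-0.67,0.44,0],0,0],[[-0.76,0.56,0],0,0],[[-0.83,0.68,0],0,0],[[-0.88,0.79,0],0,0],[[-0.88,0.79,0],0,0],[[-0.88,0.79,0],0,0]]'
python3 - <<'E'
from plan import *
rel([[*p2w((57,-20)),.087]])
for n in ['scene','top']:
    c=grab(n)
    s=c['img'][165:265,225:375] if n=='scene' else c['img'][150:260,200:340]
    cv2.imwrite(f'pics/{n}2.png',cv2.resize(s,None,fx=4,fy=4,interpolation=cv2.INTER_CUBIC)[:,:,::-1])
E
```

```text
time_s: 3.3
ee_pos: [0.4944, -0.2056, 0.0895]
eef_rot: [3.141, 0.001, 1.499]
force: [0.2, 1.0, 0.2]
grip_width: 0.0005
[ 0.4939 -0.2054  0.087 ] -> units [ 0.003 -0.011  0.05 ]
t 3.3 pos [ 0.4944 -0.2056  0.0895] rpy [1.7996e+02 4.0000e-02 8.5870e+01] F [0.2 1.  0.2] q [-0.46  0.42  1.7  -0.    1.02 -0.39] w 0.0005
```

View pics/scene2.png

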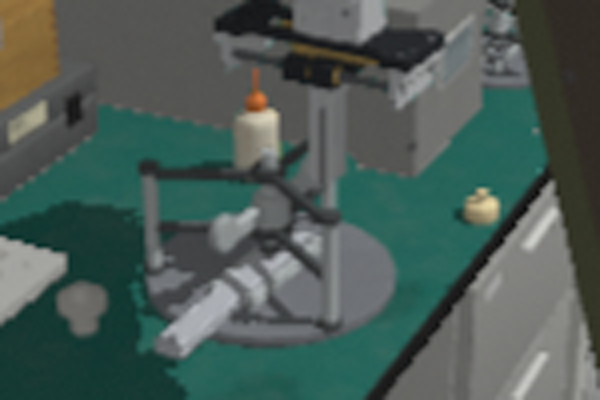

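```bash
python3 -m creep '[[[0.03,-0.06,0],0,0],[[0.03,-0.06,-0.6],0,0],[[0.03,-0.06,-1.3],0,0],[[0.8,0.2,-1.3],0,0],[[1.6,0.6,-1.3],0,0],[[2.28,0.89,-1.3],0,0],[[2.28,0.89,-1.3],0,0]]'
cat > wing.py <<'E'
from plan import *
def wing():
    c=grab('scene'); P=cloud(c).reshape(-1,3); P=P[~np.isnan(P[:,0])]
    d=P[:,:2]-C; r=np.hypot(*d.T)
    m=(P[:,2]>.060)&(P[:,2]<.088)&(r>.04)&(r<.082)
    az=np.degrees(np.arctan2(d[m,1],d[m,0])-TH)%360
    h,e=np.histogram(az,np.arange(0,361,10)); print('wing pts az',[(int(e[i]),int(h[i])) for i in range(36) if h[i]>3])
    s=c['img'][165:265,225:375]
    return c,s
def save(s,n): cv2.imwrite(f'pics/{n}.png',cv2.resize(s,None,fx=4,fy=4,interpolation=cv2.INTER_CUBIC)[:,:,::-1])
E
python3 - <<'E'
from wing import *
c,s=wing(); save(s,'s3'); rel([[*p2w((-57,24.5)),.087]])
E
```

```text
time_s: 4.1
ee_pos: [0.5478, -0.0915, 0.1545]
eef_rot: [3.141, -0.0, 1.502]
force: [1.0, -0.5, -0.7]
grip_width: 0.0004
wing pts az [(0, 6), (170, 46), (180, 13), (350, 38)]
[ 0.5466 -0.0949  0.087 ] -> units [-0.036 -0.006  1.348]
t 4.15 pos [ 0.547  -0.0932  0.1544] rpy [1.7999e+02 1.0000e-02 8.6040e+01] F [ 0.  -0.   0.3] q [-0.23  0.38  1.59 -0.    1.18 -0.17] w 0.0006
```

View pics/s3.png

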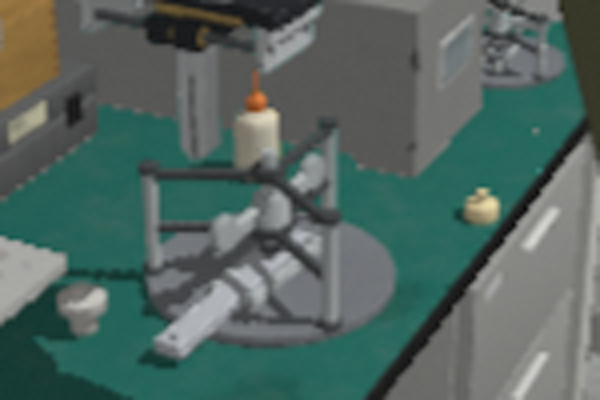

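```bash
python3 -m creep '[[[-0.04,0,0.4],0,0],[[-0.04,0,0.9],0,0],[[-0.04,0,1.35],0,0],[[-0.04,0,1.35],0,0],[[-0.01,-0.15,1.35],0,0],[[0.02,-0.3,1.35],0,0],[[0.02,-0.45,1.35],0,0],[[0.01,-0.6,1.35],0,0],[[-0.02,-0.75,1.35],0,0],[[-0.06,-0.9,1.35],0,0],[[-0.12,-1.04,1.35],0,0],[[-0.12,-1.04,1.35],0,0]]'
python3 - <<'E'
from plan import *
rel([[*p2w((-50,-33)),.087],[*p2w((-45.8,-38.2)),.087]])
E
```

```text
time_s: 5.35
ee_pos: [0.4943, -0.0973, 0.0886]
eef_rot: [3.139, 0.0, 1.498]
force: [-0.1, 0.3, 0.2]
grip_width: 0.0003
[ 0.4888 -0.0977  0.087 ] -> units [-0.016 -0.109  0.033]
[ 0.4833 -0.1015  0.087 ] -> units [-0.1   -0.214  0.032]
t 5.35 pos [ 0.4943 -0.0973  0.0886] rpy [1.7985e+02 2.0000e-02 8.5840e+01] F [-0.1  0.3  0.2] q [-0.27  0.36  1.79  0.    0.99 -0.19] w 0.0003
```

Finish push 2, lift, and cross to just behind wing A for push 3.

```bash
python3 -m creep '[[[-0.05,-0.11,0],0,0],[[-0.1,-0.2,0],0,0],[[-0.1,-0.2,0],0,0],[[-0.07,-0.12,0],0,0],[[-0.07,-0.12,-0.6],0,0],[[-0.07,-0.12,-1.3],0,0],[[-0.7,0.4,-1.3],0,0],[[-1.4,0.9,-1.3],0,0],[[-2.01,1.3,-1.3],0,0],[[-2.01,1.3,-1.3],0,0]]'
python3 - <<'E'
from wing import *
c,s=wing(); save(s,'s4'); rel([[*p2w((49.7,37.3)),.087]])
E
```

```text
time_s: 6.35
ee_pos: [0.5529, -0.2049, 0.1509]
eef_rot: [-3.14, 0.0, 1.496]
force: [-0.5, 0.1, -0.3]
grip_width: 0.0007
wing pts az [(60, 20), (230, 45), (240, 7)]
[ 0.5516 -0.2023  0.087 ] -> units [ 0.015 -0.01   1.276]
t 6.4 pos [ 0.5521 -0.2031  0.1508] rpy [-1.7989e+02 -2.0000e-02  8.5770e+01] F [-0.6  0.4  0.2] q [-0.41  0.45  1.49 -0.    1.2  -0.34] w 0.0006
```

View pics/s4.png

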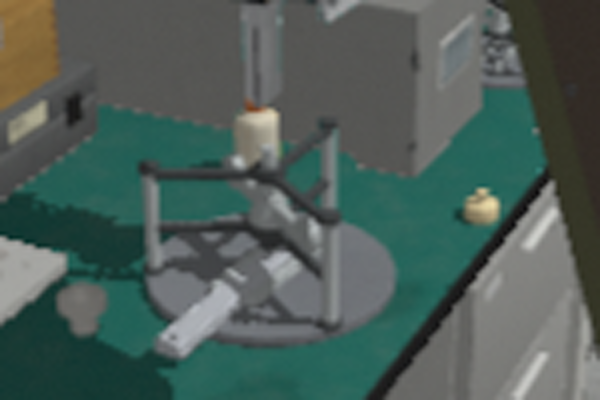

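```bash
python3 -m creep '[[[0.02,-0.01,0.4],0,0],[[0.02,-0.01,0.9],0,0],[[0.02,-0.01,1.28],0,0],[[0.02,-0.01,1.28],0,0],[[0.1,0.07,1.28],0,0],[[0.17,0.15,1.28],0,0],[[0.27,0.23,1.28],0,0],[[0.37,0.31,1.28],0,0],[[0.47,0.36,1.28],0,0],[[0.57,0.4,1.28],0,0],[[0.68,0.42,1.28],0,0],[[0.68,0.42,1.28],0,0]]'
python3 - <<'E'
from plan import *
rel([[*p2w((13,59)),.087]])
E
```

```text
time_s: 7.6
ee_pos: [0.5758, -0.169, 0.0881]
eef_rot: [3.141, 0.0, 1.499]
force: [0.1, 0.5, 0.9]
grip_width: 0.0004
[ 0.5759 -0.1673  0.087 ] -> units [ 0.034 -0.001  0.023]
t 7.6 pos [ 0.5758 -0.169   0.0881] rpy [1.7996e+02 1.0000e-02 8.5900e+01] F [0.1 0.5 0.9] q [-0.35  0.55  1.5  -0.    1.09 -0.27] w 0.0004
```

```bash
python3 -m creep '[[[0.04,0,0],0,0],[[0.07,0,0],0,0],[[0.1,0,0],0,0],[[0.1,0,0],0,0]]'; python3 -m creep '[[[0.04,0,0],0,0],[[0.04,0,0],0,0]]'
```

```text
time_s: 8.0
ee_pos: [0.5758, -0.1684, 0.0883]
eef_rot: [3.14, 0.006, 1.497]
force: [-1.1, -30.0, -4.1]
grip_width: 0.0006
time_s: 8.2
ee_pos: [0.5759, -0.1682, 0.0883]
eef_rot: [3.139, 0.009, 1.497]
force: [-2.2, -42.3, -6.8]
grip_width: 0.0001
```

```bash
python3 -m creep '[[[-0.14,0,0],0,0],[[-0.28,0,0],0,0],[[-0.28,0,-0.7],0,0],[[-0.28,0,-1.4],0,0],[[-0.28,0,-1.4],0,0.5]]' 40
python3 - <<'E'
from wing import *
c,s=wing(); save(s,'s5')
P=cloud(c).reshape(-1,3); P=P[~np.isnan(P[:,0])]
u=np.array([np.cos(TH),np.sin(TH)]);v=np.array([-u[1],u[0]])
d=(P[:,:2]-C)@np.stack([u,v]).T*1000
m=(P[:,2]>.016)&(P[:,2]<.026)&(d[:,0]<-60)&(d[:,0]>-200)&(abs(d[:,1])<25)
print('bar px range',np.percentile(d[m,0],[1,99]),'py',np.percentile(d[m,1],[2,50,98]))
t=d[m]; print(cv2.fitLine(t.astype(np.float32),cv2.DIST_HUBER,0,.01,.01).ravel(), np.median(P[m,2]))
rel([[*p2w((-128,0)),.16],[*p2w((-128,0)),.024]])
E
```

```text
time_s: 8.7
ee_pos: [0.5768, -0.1767, 0.1628]
eef_rot: [3.134, 0.001, 1.499]
force: [-0.3, -0.6, 0.3]
grip_width: 0.0051
wing pts az [(90, 45), (260, 22), (270, 7)]
bar px range [-151.4624302   -60.86986342] py [-10.92631201  -0.31373977  14.30233417]
[ 9.99386668e-01 -3.50189060e-02 -1.08208305e+02 -8.94137025e-01] 0.022996179486506896
[ 0.5274 -0.0223  0.16  ] -> units [ 3.003 -1.189 -0.004]
[ 0.5274 -0.0223  0.024 ] -> units [ 3.005 -1.2    2.716]
t 8.75 pos [ 0.5759 -0.1764  0.1601] rpy [1.7976e+02 3.0000e-02 8.5890e+01] F [-0.2 -1.  -0.7] q [-0.36  0.47  1.44  0.    1.23 -0.29] w 0.0096
```

View pics/s5.png

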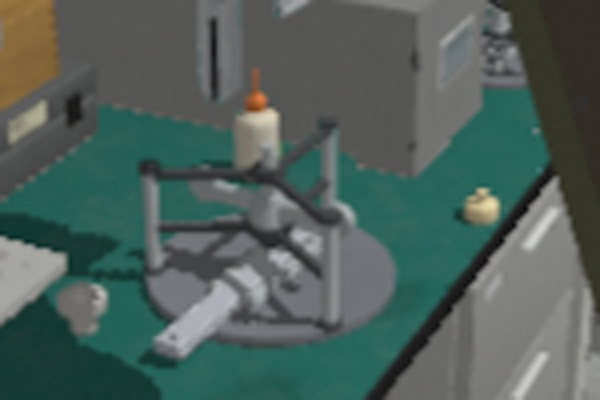

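```bash
python3 -m creep '[[[0.9,-0.3,0],0,0.5],[[1.8,-0.7,0],0,0.5],[[2.6,-1.0,0],0,0.5],[[3.0,-1.2,0],0,0.5],[[3.0,-1.2,0.6],0,0.5],[[3.0,-1.2,1.4],0,0.5],[[3.0,-1.2,1.4],0,0.5]]' 40
python3 - <<'E'
from wing import *
c,s=wing(); save(s,'s6')
rel([[*p2w((-128,0)),.025]])
E
```

```text
time_s: 9.45
ee_pos: [0.523, -0.0218, 0.083]
eef_rot: [-3.133, -0.001, 1.499]
force: [-0.8, 0.2, 0.3]
grip_width: 0.0471
wing pts az [(260, 24)]
[ 0.5274 -0.0223  0.025 ] -> units [-1.000e-03  6.600e-02  1.219e+00]
t 9.5 pos [ 0.5244 -0.0221  0.0859] rpy [-1.7969e+02 -3.0000e-02  8.5890e+01] F [-0.2 -0.1  0.4] q [-0.11  0.41  1.73  0.    1.01 -0.04] w 0.0469
```

View pics/s6.png

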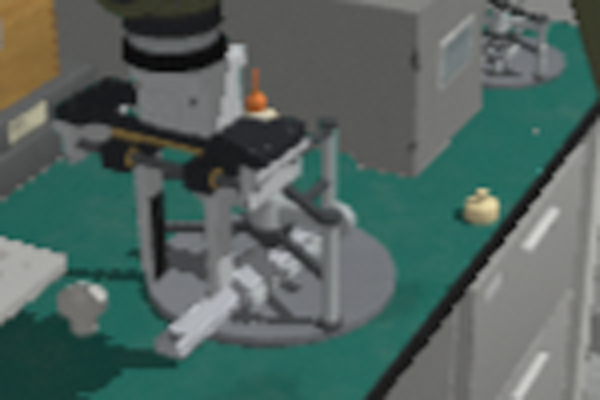

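```bash
python3 -m creep '[[[0,0.04,0.4],0,0.5],[[0,0.04,0.8],0,0.5],[[0,0.04,1.2],0,0.5],[[0,0.04,1.2],0,0.5],[[0,0.04,1.2],0,0.1],[[0,0.04,1.2],0,0.1],[[0,0.04,1.2],0,0.1],[[0,0.04,1.2],0,0.1],[[0,0.04,1.2],0,0.1]]' 40
python3 - <<'E'
from plan import *
rel([[*p2w((-128,0)),.025]])
E
```

```text
time_s: 10.4
ee_pos: [0.5285, -0.0227, 0.0288]
eef_rot: [3.14, 0.0, 1.499]
force: [0.2, 1.7, 6.1]
grip_width: 0.0231
[ 0.5274 -0.0223  0.025 ] -> units [ 0.007 -0.022  0.077]
t 10.4 pos [ 0.5285 -0.0227  0.0288] rpy [179.9    0.    85.87] F [0.2 1.7 6.1] q [-0.11  0.5   1.75  0.    0.89 -0.04] w 0.0231
```

```bash
python3 -m creep '[[[0.1,0,-0.01],0,0.1],[[0.2,0,-0.01],0,0.1],[[0.4,0,-0.01],0,0.1],[[0.6,0,-0.01],0,0.1],[[0.78,0,-0.01],0,0.1],[[0.78,0,-0.01],0,0.1]]' 40
python3 - <<'E'
from wing import *
c,s=wing(); save(s,'s7')
rel([[*p2w((-120,0)),.027]])
E
```

```text
time_s: 11.0
ee_pos: [0.5306, 0.0178, 0.0284]
eef_rot: [-3.141, -0.001, 1.5]
force: [-0.3, 3.2, 2.3]
grip_width: 0.0236
wing pts az [(90, 25), (260, 24), (270, 5)]
[ 0.5268 -0.0303  0.027 ] -> units [-0.955 -0.009  0.027]
t 11.05 pos [0.5306 0.0173 0.0284] rpy [-1.7999e+02 -4.0000e-02  8.5930e+01] F [0.2 2.2 3.8] q [-0.04  0.51  1.74  0.    0.89  0.03] w 0.0233
```

View pics/s7.png

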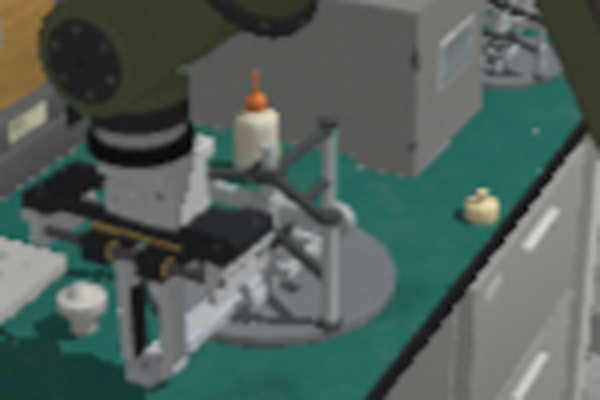

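```bash
python3 -m creep '[[[0,0,0],0,0.45],[[0,0,0],0,0.45],[[0,0,0],0,0.45],[[-0.3,0,0],0,0.45],[[-0.6,0,0],0,0.45],[[-0.91,0,0],0,0.45],[[-0.91,0,0],0,0.45],[[-0.91,0,0],0,0.1],[[-0.91,0,0],0,0.1],[[-0.91,0,0],0,0.1],[[-0.91,0,0],0,0.1],[[-0.91,0,0],0,0.1]]' 50
python3 - <<'E'
from wing import *
c,s=wing(); save(s,'s8')
rel([[*p2w((-120,0)),.027]])
E
```

```text
time_s: 12.25
ee_pos: [0.5274, -0.0289, 0.0284]
eef_rot: [3.142, -0.0, 1.499]
force: [-0.6, 1.4, -0.3]
grip_width: 0.0238
wing pts az [(260, 27)]
[ 0.5268 -0.0303  0.027 ] -> units [-0.029 -0.01   0.029]
t 12.3 pos [ 0.5274 -0.0289  0.0285] rpy [-1.800e+02 -1.000e-02  8.589e+01] F [ 0.1  0.4 -0.1] q [-0.12  0.5   1.75  0.    0.89 -0.05] w 0.0237
```

View pics/s8.png

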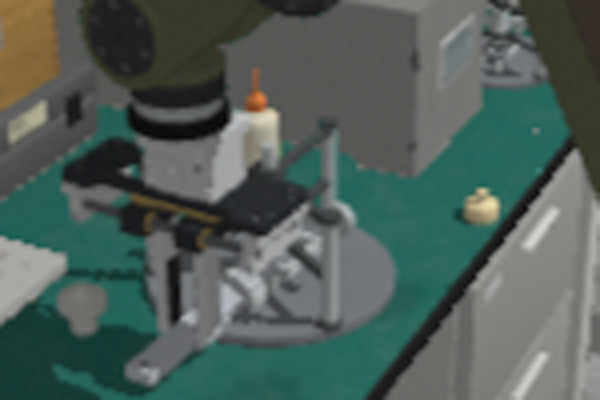

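```bash
python3 -m creep '[[[0.1,0,-0.02],0,0.1],[[0.3,0,-0.02],0,0.1],[[0.55,0,-0.02],0,0.1],[[0.8,0,-0.02],0,0.1],[[1.1,0,-0.02],0,0.1],[[1.4,0,-0.02],0,0.1],[[1.7,0,-0.02],0,0.1],[[2.0,0,-0.02],0,0.1],[[2.3,0,-0.02],0,0.1],[[2.5,0,-0.02],0,0.1],[[2.5,0,-0.02],0,0.1]]' 50
python3 - <<'E'
from wing import *
c,s=wing(); save(c['img'][185:335,180:360],'s9')
rel([[.4945,.315+.028,.10]])
E
```

```text
time_s: 13.4
ee_pos: [0.5364, 0.0967, 0.0294]
eef_rot: [-3.142, -0.0, 1.5]
force: [-0.2, -0.6, -1.3]
grip_width: 0.0234
wing pts az [(80, 5), (90, 42), (260, 26), (270, 4)]
[0.4945 0.343  0.1   ] -> units [ 4.869 -1.187 -1.412]
t 13.45 pos [0.5364 0.0959 0.0294] rpy [-180.      0.     85.92] F [ 0.1  0.2 -1.2] q [ 0.11  0.53  1.7  -0.    0.91  0.18] w 0.0234
```

View pics/s9.png

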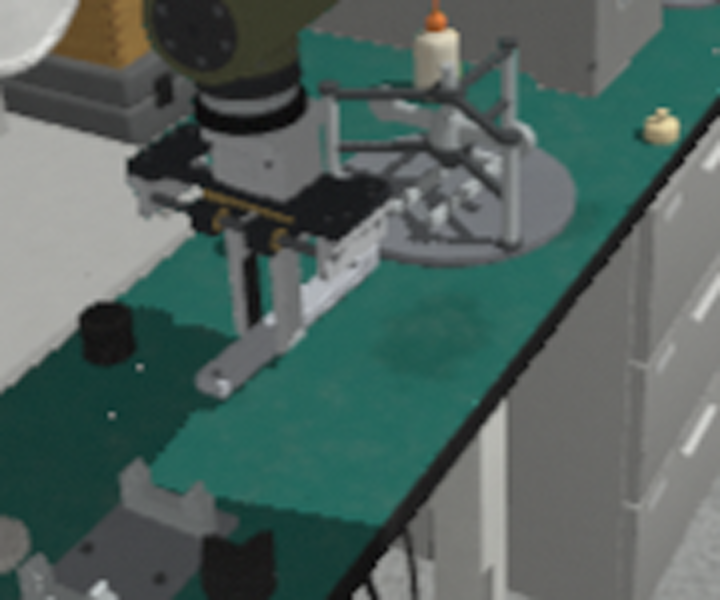

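```bash
python3 -m creep '[[[0.05,0,-0.4],0,0.1],[[0.1,0,-0.9],0,0.1],[[0.5,0,-1.4],0,0.1],[[1.1,-0.2,-1.5],-0.1,0.1],[[1.8,-0.4,-1.5],-0.2,0.1],[[2.5,-0.6,-1.5],-0.3,0.1],[[3.2,-0.8,-1.5],-0.41,0.1],[[3.9,-1.0,-1.5],-0.41,0.1],[[4.5,-1.15,-1.5],-0.41,0.1],[[4.87,-1.19,-1.5],-0.41,0.1],[[4.87,-1.19,-1.5],-0.41,0.1],[[4.87,-1.19,-1.5],-0.41,0.1]]' 50
cat > barm.py <<'E'
from wing import *
def bar(zlo,zhi):
    for n in('scene','top'):
        c=grab(n); W=cloud(c); P=W.reshape(-1,3); P=P[~np.isnan(P[:,0])]
        m=(P[:,2]>zlo)&(P[:,2]<zhi)&(abs(P[:,0]-.495)<.03)&(abs(P[:,1]-.315)<.13)
        Q=P[m]; ends=np.percentile(Q[:,1],[0.5,99.5])
        print(n,m.sum(),'y ends',ends,'mid',ends.mean())
        for a in np.arange(.20,.44,.02):
            k=Q[(Q[:,1]>a)&(Q[:,1]<a+.02)]
            if len(k)>8: print(round(a,2),len(k),'x',np.percentile(k[:,0],[3,97]).round(4),'z',np.percentile(k[:,2],[10,50,90]).round(4))
        if n=='scene': save(c['img'][240:370,140:290],'bar%d'%(c['depth'].sum()*10%100000)); 
        else: save(c['img'][180:250,90:190],'bart%d'%(c['depth'].sum()*10%100000))
E
python3 - <<'E'
from barm import *
rel([[.4945,.343,.10]])
bar(.06,.125)
E
ls -t pics | head -2
```

```text
time_s: 14.65
ee_pos: [0.4947, 0.3419, 0.1042]
eef_rot: [-3.141, 0.0, 1.556]
force: [-0.3, 0.5, -1.0]
grip_width: 0.0232
[0.4945 0.343  0.1   ] -> units [ 0.021 -0.004  0.083]
t 14.65 pos [0.4947 0.3419 0.1042] rpy [-1.7998e+02  3.0000e-02  8.9140e+01] F [-0.3  0.5 -1. ] q [ 0.54  0.53  1.49 -0.    1.12  0.56] w 0.0232
scene 805 y ends [0.22148756 0.4101685 ] mid 0.31582802956777606
0.22 34 x [0.4805 0.4833] z [0.0896 0.0955 0.1039]
0.24 39 x [0.4806 0.4871] z [0.0893 0.0971 0.1023]
0.26 36 x [0.4815 0.4868] z [0.0891 0.0967 0.0996]
0.28 50 x [0.4814 0.5038] z [0.0897 0.0975 0.0993]
0.3 49 x [0.4817 0.4975] z [0.0892 0.0977 0.0993]
0.32 64 x [0.47   0.5084] z [0.0992 0.108  0.1212]
0.34 244 x [0.4704 0.517 ] z [0.0961 0.1027 0.1206]
0.36 100 x [0.4823 0.5059] z [0.0916 0.0981 0.0995]
0.38 104 x [0.4822 0.5055] z [0.0922 0.0986 0.1   ]
0.4 85 x [0.4828 0.5052] z [0.0904 0.0975 0.0998]
top 306 y ends [0.21726793 0.36257786] mid 0.2899228948834816
0.2 15 x [0.4801 0.5013] z [0.0906 0.098  0.1059]
0.22 41 x [0.4796 0.5009] z [0.1014 0.1044 0.1076]
0.24 36 x [0.48   0.5008] z [0.0943 0.0998 0.1059]
0.26 43 x [0.481  0.5038] z [0.0942 0.0982 0.1011]
0.28 40 x [0.4822 0.5034] z [0.0959 0.0985 0.1014]
0.3 40 x [0.482  0.5032] z [0.0944 0.0983 0.1012]
0.32 70 x [0.4709 0.5144] z [0.0938 0.0997 0.1162]
0.34 18 x [0.4882 0.505 ] z [0.0954 0.0986 0.1039]
bart22711.png
bar53965.png
```

```bash
python3 -m creep '[[[0,0.03,0.3],-0.03,0.1],[[0,0.03,0.6],-0.03,0.1],[[0,0.03,0.85],-0.03,0.1],[[0,0.03,0.85],-0.03,0.1]]' 50
python3 - <<'E'
from barm import *
rel([[.496,.342,.04]])
bar(.035,.078)
E
ls -t pics | head -2
```

```text
time_s: 15.15
ee_pos: [0.4951, 0.3417, 0.0591]
eef_rot: [-3.138, 0.002, 1.56]
force: [-0.3, -0.1, -2.1]
grip_width: 0.0233
[0.496 0.342 0.04 ] -> units [0.006 0.019 0.383]
t 15.15 pos [0.4951 0.3417 0.0591] rpy [-1.7979e+02  1.3000e-01  8.9370e+01] F [-0.3 -0.1 -2.1] q [ 0.54  0.59  1.51 -0.    1.04  0.55] w 0.0233
scene 756 y ends [0.22256694 0.41015353] mid 0.31636023492700116
0.22 22 x [0.4812 0.4842] z [0.0426 0.0477 0.0545]
0.24 18 x [0.4809 0.4838] z [0.0432 0.0487 0.0514]
0.26 49 x [0.4668 0.5194] z [0.0361 0.042  0.0501]
0.28 28 x [0.4816 0.5036] z [0.0441 0.0501 0.0544]
0.3 45 x [0.4816 0.497 ] z [0.0442 0.0519 0.0546]
0.32 56 x [0.4701 0.5081] z [0.0531 0.0609 0.0747]
0.34 229 x [0.4708 0.5175] z [0.0473 0.0553 0.0724]
0.36 125 x [0.47   0.5192] z [0.0395 0.0525 0.0545]
0.38 104 x [0.4828 0.5069] z [0.0467 0.0532 0.0547]
0.4 80 x [0.4833 0.5058] z [0.0445 0.0523 0.0545]
top 307 y ends [0.21827385 0.35336987] mid 0.2858218591838426
0.2 9 x [0.4832 0.5014] z [0.0485 0.0524 0.064 ]
0.22 41 x [0.4826 0.5043] z [0.058  0.0617 0.065 ]
0.24 34 x [0.4827 0.5042] z [0.0519 0.0564 0.0618]
0.26 67 x [0.4689 0.5201] z [0.0366 0.0513 0.0564]
0.28 41 x [0.4819 0.5037] z [0.0503 0.054  0.0574]
0.3 36 x [0.4815 0.5029] z [0.0511 0.0537 0.0568]
0.32 66 x [0.4702 0.5152] z [0.0472 0.0551 0.0667]
0.34 12 x [0.4889 0.506 ] z [0.0512 0.0543 0.058 ]
bart27884.png
bar93808.png
```

View pics/bar93808.png

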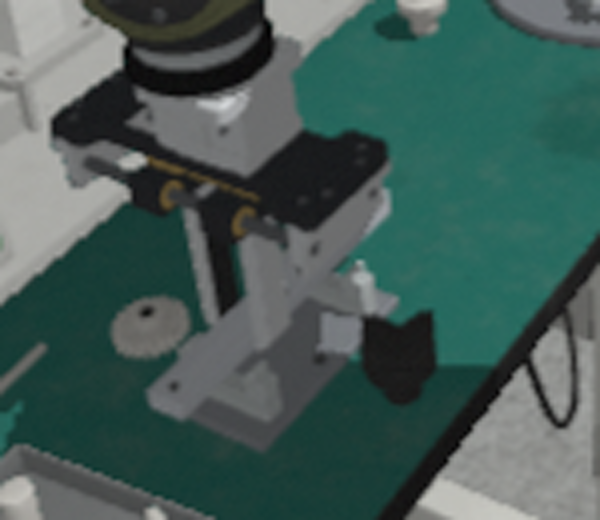

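View pics/bart27884.png

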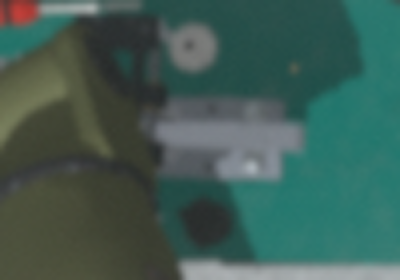

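```bash
python3 -m creep '[[[0,0.01,0.12],0,0.1],[[0,0.01,0.24],0,0.1],[[0,0.01,0.34],0,0.1],[[0,0.01,0.34],0,0.1]]' 50;python3 -m creep '[[[0,0,0.03],0,0.1],[[0,0,0.06],0,0.1],[[0,0,0.06],0,0.1]]'
```

```text
time_s: 15.65
ee_pos: [0.4962, 0.3424, 0.0441]
eef_rot: [-3.141, 0.001, 1.56]
force: [0.1, 1.0, -0.7]
grip_width: 0.0235
time_s: 15.95
ee_pos: [0.4966, 0.3426, 0.0419]
eef_rot: [-3.142, 0.0, 1.56]
force: [0.6, 0.1, -1.0]
grip_width: 0.0236
```

```bash
python3 -m creep '[[[0,0,0.02],0,0.1],[[0,0,0.04],0,0.1],[[0,0,0.04],0,0.1]]'
```

```text
time_s: 16.25
ee_pos: [0.4967, 0.3427, 0.0405]
eef_rot: [3.141, -0.0, 1.56]
force: [-2.5, -1.4, 3.9]
grip_width: 0.0233
```

```bash
python3 -m creep '[[[0,0,0],0,0.3],[[0,0,0],0,0.4],[[0,0,0],0,0.45],[[0,0,0],0,0.45],[[0,0,0],0,0.45],[[0,0,-0.4],0,0.45],[[0,0,-1],0,0.45],[[0,0,-1.8],0,0.45],[[-0.8,0,-2.4],0,0.45],[[-1.6,0,-2.8],0,0.45],[[-2.5,0,-2.8],0,0.45],[[-3.4,0,-2.8],0,0.45]]';python3 -m creep '[[[-0.8,0,0],0,0.45],[[-1.6,0,0],0,0.45],[[-1.6,0,0],0,0.45]]'
python3 - <<'E'
from barm import *
rel([[.496,.342,.04]])
bar(.02,.06)
E
ls -t pics | head -2
```

```text
time_s: 17.45
ee_pos: [0.4946, 0.1711, 0.1807]
eef_rot: [3.14, -0.0, 1.561]
force: [0.8, 0.7, -0.4]
grip_width: 0.042
time_s: 17.75
ee_pos: [0.4939, 0.0891, 0.1801]
eef_rot: [3.141, 0.0, 1.556]
force: [0.3, 1.0, 1.1]
grip_width: 0.0423
[0.496 0.342 0.04 ] -> units [ 5.058 -0.032  2.8  ]
t 17.75 pos [0.4939 0.0891 0.1801] rpy [1.7999e+02 3.0000e-02 8.9170e+01] F [0.3 1.  1.1] q [ 0.11  0.24  1.71 -0.    1.2   0.12] w 0.0423
scene 1101 y ends [0.2231675  0.44457769] mid 0.3338725970398721
0.22 68 x [0.4831 0.5052] z [0.0303 0.041  0.0435]
0.24 87 x [0.4833 0.5068] z [0.0306 0.0357 0.0428]
0.26 174 x [0.4654 0.5221] z [0.025  0.0347 0.0395]
0.28 77 x [0.4836 0.5068] z [0.0274 0.0345 0.036 ]
0.3 81 x [0.4838 0.5066] z [0.0282 0.0347 0.0362]
0.32 87 x [0.4838 0.506 ] z [0.0284 0.0348 0.0361]
0.34 114 x [0.4661 0.5172] z [0.0312 0.035  0.0376]
0.36 192 x [0.4663 0.5228] z [0.0252 0.0346 0.0388]
0.38 103 x [0.4847 0.5086] z [0.027  0.0343 0.036 ]
0.4 85 x [0.4847 0.5079] z [0.0251 0.0336 0.0364]
top 294 y ends [0.28388321 0.44213577] mid 0.3630094908473124
0.28 33 x [0.483  0.5051] z [0.0323 0.0349 0.039 ]
0.3 39 x [0.4829 0.5051] z [0.028  0.0333 0.0372]
0.32 39 x [0.4827 0.5043] z [0.0302 0.0338 0.0377]
0.34 60 x [0.47   0.5219] z [0.027  0.034  0.0394]
0.36 51 x [0.4689 0.5155] z [0.0295 0.0332 0.0406]
0.38 40 x [0.4845 0.5066] z [0.0315 0.0342 0.0372]
0.4 18 x [0.4846 0.5062] z [0.0293 0.0331 0.0355]
bart50906.png
bar91216.png
```

View pics/bar91216.png

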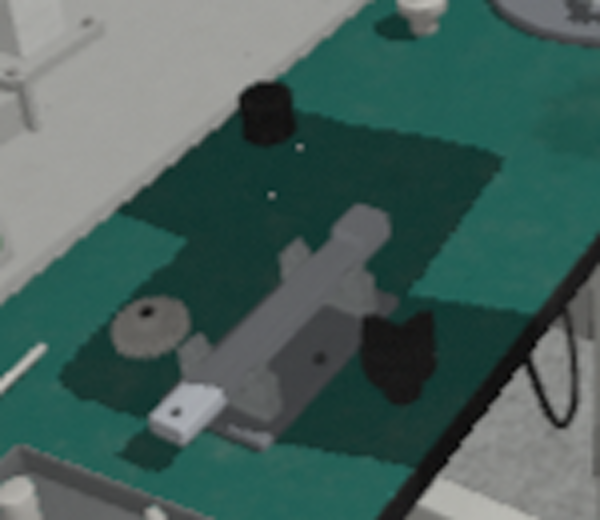

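Run:
```python
from wing import *
c=load('scene'); cv2.imwrite('pics/fin.png',c['img'][:,:,::-1])
W=cloud(c);P=W.reshape(-1,3);P=P[~np.isnan(P[:,0])]
m=(P[:,2]>.026)&(P[:,2]<.046)&(abs(P[:,0]-.494)<.012)&(P[:,1]>.2)&(P[:,1]<.425); print(np.percentile(P[m,1],[.3,1,99,99.7]))
wing()
```

```text
[0.22123254 0.22404036 0.41065336 0.41114893]
wing pts az [(90, 45), (260, 21), (270, 6)]
```

View pics/fin.png

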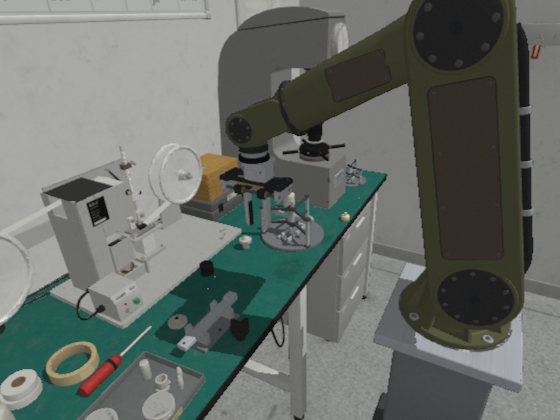

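```bash
python3 -c "
from station import ctrl; print(ctrl.hand_in())"
```

```text
the job is handed in; nothing more can be done
None
```

The wing nut is loosened to its stop, and the test bar lies lug upward in the cradle. The job is handed in; it took about 18 s of the 72 s allowed, and no verdict was reported.

**Wing nut:** I chose the larger press, at pixel (270, 210) in the top view, over the small look-alike at (409, 218). The nut started at about 0.44 rad. I loosened it with three pushes of the closed fingers, one in each gap between the arms. At the end the fingertips met a hard stop, with the wrist force up to about 42 N, and the wings stood at azimuth 90 and 270 deg. That matches 3.0 rad.

**Bar:** I drew it out level, taking a fresh grip nearer its centre once it was 40 mm out, and laid it in the cradle with the lug towards the press.

**Last checks:**
- **Bar height:** the top of the bar is level at about z = 34.5 mm along its length. A bar resting in both notches should read 34 mm.
- **Bar centring:** its centre is within about 1–2 mm of the cradle's centre along the cradle.
- **Surroundings:** the things standing about look unmoved in the last picture, though I did not measure them again.
- **Gripper:** it is clear of everything, at about z = 0.18 m.

No check failed. The two cameras disagreed by only 1–2 mm, within their calibration.

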